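# Lock the sprung cover of a cable terminal box

## Task

The cover of the grey cable terminal box stands slightly ajar on its springs. With a fingertip in the slot of its round quarter-turn fastener, press the cover fully shut and turn the fastener clockwise (seen from above) a full quarter turn to its stop, so that the cover stays locked shut when you let go. Nothing needs to be gripped: do not pull the cover up, and leave the tools and parts lying around where they are.

Things in the scene. Friction and masses are not known exactly. Their poses are not given: they have to be found in the camera images.
- box: grey steel terminal box bolted to the bench, 220 (x) x 260 (y) x 90 mm (z) without cover. Origin: centre of the underside; x points from the front edge to the hinge edge, z up. With the cover shut the middle of the fastener's slot floor lies at x = -55, y = 0, z = 99 mm in this frame. The hinge runs along y at x = +110, z = 90 mm.
- cover (a joint): angle (rad) of the box's cover, a 6 mm plate hinged along the far rim: 0 shut, grows as the front edge rises. Springs hold it ajar at about 0.16; held shut it pushes back with about 7 N at the fastener, so press there with 10 to 15 N to keep it on its stop. Locked, it rests at about 0.01.
- cam (a joint): turn (rad) of the fastener: 0 open (slot parallel to the hinge), grows clockwise seen from above to its stop at 1.57, locked (slot at right angles to the hinge). Friction 0.08 N m holds it. A tongue under the cover passes below a strike in the last third of the turn; unless the cover is fully pressed down it is blocked there or passes over without locking.
- slot (a point): middle of the floor of the fastener's slot; z axis out of the cover, y axis along the slot, turning with it. The slot is a straight groove 28 mm wide, 67 long, 13 deep between two half-moon aluminium cheeks of a round head 74 mm across. A fixed collar, 88 mm across and level with the cheeks, closes its ends. It rises and tilts with the cover.
- screwdriver: screwdriver lying on the bench, about 200 mm long; not part of the job. Origin: on its underside; it lies along its x axis.
- wrench: open-ended wrench lying on the bench, about 180 mm long; not part of the job. Origin: on its underside; it lies along its x axis.
- tape: roll of tape lying flat, 100 mm across, 24 mm high; not part of the job. Origin: centre of its underside.
- gland: brass cable gland standing on end, 38 mm across, 45 mm high; not part of the job. Origin: centre of its underside.
- canister: small white can, 52 mm across, 100 mm high; not part of the job. Origin: centre of its underside.
- tray: grey three-compartment parts tray, 100 x 140 x 30 mm; not part of the job. Origin: centre of its underside.
- insulator: white ceramic insulator, 44 mm across, 50 mm high; not part of the job. Origin: centre of its underside.

How it is judged:
On the way:
1. the cover is pressed shut (below 0.03 rad) with the fingers bearing on the fastener (value of joint cover below 0.03 rad and contact force between the fingers and cam above 0.5 N), for 0.05 s.
At the end, for the whole second after the job is handed in: The fastener is turned to at least 1.4 rad (80 degrees) and the released cover stays shut, below 0.03 rad (value of joint cover below 0.03 rad and value of joint cam above 1.4 rad); the robot touches nothing.
It fails at once if the cover is pulled up (above 0.3 rad) (value of joint cover above 0.3 rad).
It fails at once if one of the loose tools or parts is lifted off the bench or moved more than 30 mm (distance of any of screwdriver, wrench, tape, gland, canister, tray, insulator from where it was at the start of the episode above 0.03 m or height (world z) of any of screwdriver, wrench, tape, gland, canister, tray, insulator above 0.02 m).
It also fails if it takes over 35 s, if anything falls off the work surface, if the arm or the gripper's body presses on something with over 40 N, if the wrist force passes 120 N, or if a joint passes its speed limit or range.

## Robot

A 7-joint arm with a two-finger parallel gripper is mounted at the origin on the work surface. World frame = base frame: x ahead of the robot, y to its left, z up, the work surface at z = 0. Lengths are in m, angles in rad, forces in N, time in s.
With the tool pointing down it reaches from about 0.425 to 0.95 m from the base axis. Payload 4.7 kg.
Tool frame: the origin (TCP) lies midway between the tips of the shut fingers; the grasp point (between the pads) lies 19 mm behind it (manip.grasp_offset is the distance from the TCP to the grasp point, in m); z points along the fingers, y is the direction in which the jaws open and shut (so a half turn about z gives the same grasp; the last joint's range is limited). The gripper opens to 87 mm and grips with 3 to 60 N. Pads are 19 mm wide; open, the fingers measure 117 mm over their backs; the gripper's body (75 mm by 190 mm) begins 51 mm behind the grasp point.
Start: joints at [1.172, 0.469, -0.049, 1.532, 0.024, 1.141, -0.082], TCP at [0.244, -0.629, 0.223] pointing down, gripper open.
Joint ranges: [-2.59, 2.59], [-0.33, 1.99], [-1.39, 1.29], [0.1, 2.45], [-1.04, 4.18], [0.21, 1.99], [-2.66, 2.66]. Speed limits (rad/s): [2.57, 2.57, 3.14, 3.14, 3.14, 3.14, 3.14].

## Interface

Orientations are given as a rotation vector (axis times angle).
In Python, from cell import manip gives the robot as it stands.
- The arm moves only by the tool apply_moves, never from a script. Its arguments are lists of equal length, an entry for each row: "slide": the shift along the tool's x, y, z in mm, a list of three; "rotation": the turn, a rotation vector about the tool's x, y, z in rad, a list of three; "gripper": the closure in counts, from 0 (fully open) to 255 (shut). A call has 1 to 10 rows; each row shifts and turns the commanded pose from where the row before left it, along the tool's axes as they then stand; what a row does not reach is not made up. A row lasts 1/8 s, in which the tool goes at most 62.5 mm and 10.7 degrees, less where a joint would pass 70% of its speed; a pose out of reach is approached as far as the arm can. A call is refused whole if a number of a shift passes 62.5 or a number of a turn 0.188, either way. A call with a gripper value outside its range is refused whole. The fingers move at their own pace and stop on an object; "force" is the grip in N (left out, the last holds). Time passes only in rows, so rows that do not move let the fingers close. It gives the time, the measured TCP pose, the force and the opening at its end, in the units of the state.
- manip.state(): the state, without advancing time (a new reading comes with each control period).
- manip.grab_frame(name): name is "scene" or "top" or "wrist"; returns the picture (384x512x3 uint8, blue, green, red); there is no depth.
- manip.camera_model(name): a dict with "fx", "fy", "cx", "cy" (pixels), "view" (4x4, takes a point from world to camera coordinates). Camera axes: x right, y down, z forward; pixel columns grow to the right and rows downward; lengths in m; the calibration is good to about 2 mm. A picture is of the moment at which its call begins: read the wrist's pose just before it. camera_model takes no time and is no camera call; for the wrist camera it gives the pose at the moment of the call.
- manip.close_job(): hands the job in, once; it reports no verdict.
The state is a dict: "time": time; "joint_positions": joint angles; "joint_vel": joint speeds; "joint_efforts": joint torques, N m; "tool_pos": TCP position; "eef_rot": TCP orientation; "contact_force": force on the tool from outside, world axes, zero at the start; "torque": the same for the moment, N m; "finger_gap": opening from 0.0 (shut) to 1.0 (fully open).
Only numpy, scipy, OpenCV 4.12 (cv2) and the standard library are available. Lean on these libraries where they do the work, as an engineer would, in place of code of your own. Each camera call takes 0.05 s, during which the arm holds its last target.

## Working session

There is one attempt and no reset: what is moved stays moved. The work goes in short steps, Python scripts to look and compute and a tool call to move; the robot and the scene stay as the last step left them, time stands still between calls to the robot, and variables do not carry over. Pictures are saved under pics/ and viewed, and the job is handed in when it is done.

Besides the shell and the picture viewer there is one more tool, called after ">>>" by a JSON object that holds its "api" and its "payload". apply_moves: Moves the arm, as the interface text tells. Its arguments: {"type":"object","properties":{"slide":{"type":"array","items":{"type":"array","items":{"type":"number"}}},"rotation":{"type":"array","items":{"type":"array","items":{"type":"number"}}},"gripper":{"type":"array","items":{"type":"number"}},"force":{"type":"number"}},"required":["slide","rotation","gripper"]}

```bash
mkdir -p pics; ls
python3 - <<'E'
from cell import manip
import cv2
print(manip.state())
for n in ("scene","top"):
    cv2.imwrite(f"pics/{n}0.png",manip.grab_frame(n))
    m=manip.camera_model(n);print(n,m)
E
```

```text
pics
{'time': 0.0, 'joint_positions': array([ 1.17209609,  0.46943946, -0.0485758 ,  1.53370631,  0.02412551,
        1.1409781 , -0.08230777]), 'joint_vel': array([-1.65738107e-04,  1.09236694e-04, -1.90299280e-03,  3.03869713e-04,
       -8.95322698e-05, -1.56517448e-03,  3.09172942e-04]), 'joint_efforts': array([-4.05050287e-04, -5.07974446e+01, -8.11577425e-02, -2.36151230e+01,
       -6.14373526e-02,  3.78712371e-02,  1.77108795e-04]), 'tool_pos': array([ 0.24373928, -0.62881243,  0.22149547]), 'eef_rot': array([-3.08617998e+00, -5.77256463e-01,  7.19471975e-04]), 'contact_force': array([ 0.687441  ,  0.37958148, -0.33941292]), 'torque': array([ 0.00271892, -0.00314178,  0.00209011]), 'finger_gap': 1.0013213034117274}
scene {'fx': 354.02258672367464, 'fy': 354.02258672367464, 'cx': 259.29063971777475, 'cy': 193.72397387831867, 'view': array([[-0.4632605 ,  0.88606506, -0.01668597,  0.30700073],
       [ 0.63100423,  0.31656988, -0.70824937, -0.27295625],
       [-0.62227275, -0.33863288, -0.70576512,  1.33816279],
       [ 0.        ,  0.        ,  0.        ,  1.        ]])}
top {'fx': 391.9308482770983, 'fy': 391.9308482770983, 'cx': 251.30125000286745, 'cy': 193.41672765207105, 'view': array([[ 0.05320437, -0.99858304,  0.00110068, -0.08523882],
       [-0.9774659 , -0.05230467, -0.20451071,  0.54482955],
       [ 0.2042785 ,  0.00980499, -0.97886371,  1.05707384],
       [ 0.        ,  0.        ,  0.        ,  1.        ]])}
```

View pics/scene0.png

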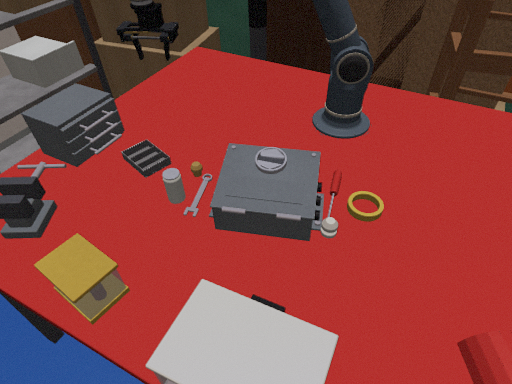

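View pics/top0.png

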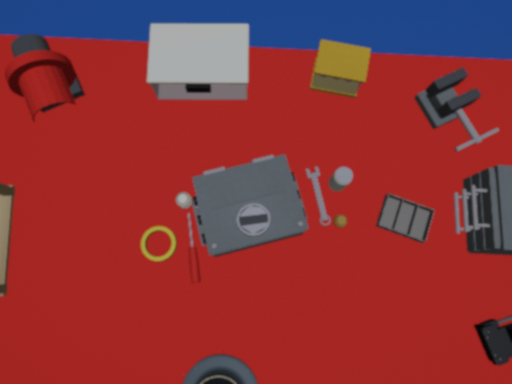

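Scene shows the box with the round fastener at about (270,159); in top it's at (253,219) with its slot visible. I'll zoom in to measure.

Run:
```python
import cv2,numpy as np
a=cv2.imread("pics/top0.png")[145:265,180:320]; b=cv2.imread("pics/scene0.png")[135:245,200:335]
cv2.imwrite("pics/topz.png",cv2.resize(a,None,fx=5,fy=5,interpolation=cv2.INTER_CUBIC))
cv2.imwrite("pics/scenez.png",cv2.resize(b,None,fx=5,fy=5,interpolation=cv2.INTER_CUBIC))
```

```text
(no output)
```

View pics/topz.png

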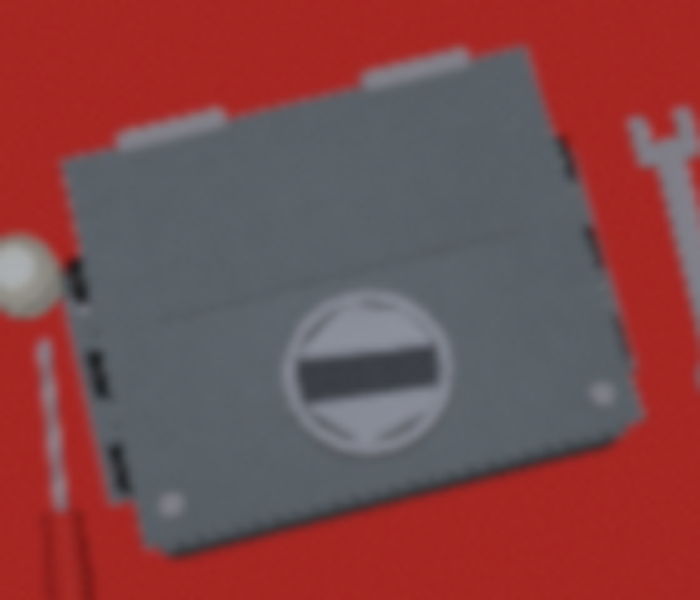

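View pics/scenez.png

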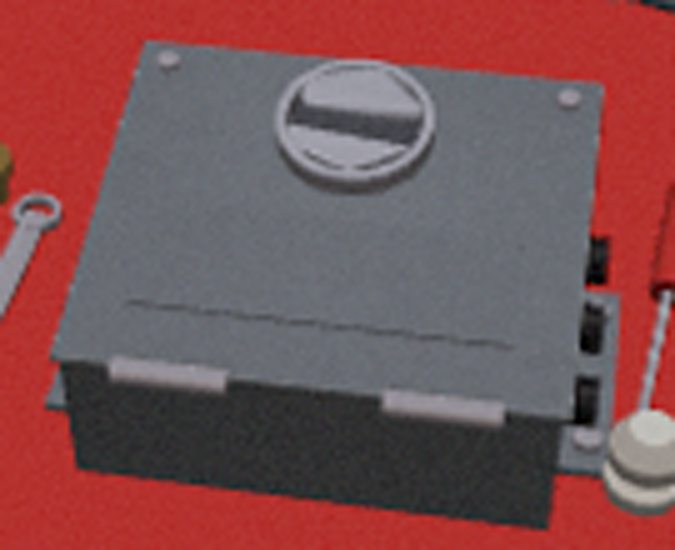

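```bash
cat > h.py <<'E'
from cell import manip
import cv2,numpy as np
def P(n):
    m=manip.camera_model(n);K=np.array([[m['fx'],0,m['cx']],[0,m['fy'],m['cy']],[0,0,1]]);return K,m['view']
def tri(pt,ps):
    Kt,Vt=P("top");Ks,Vs=P("scene")
    X=cv2.triangulatePoints((Kt@Vt[:3]),(Ks@Vs[:3]),np.array(pt,float).reshape(2,1),np.array(ps,float).reshape(2,1))
    return (X[:3]/X[3]).ravel()
def plane(n,p,z):
    K,V=P(n);d=V[:3,:3].T@np.linalg.inv(K)@np.array([p[0],p[1],1]);c=-V[:3,:3].T@V[:3,3]
    return c+d*(z-c[2])/d[2]
E
python3 - <<'E'
from h import *
t=lambda x,y:(180+(x+.5)/5-.5,145+(y+.5)/5-.5)
s=lambda x,y:(200+(x+.5)/5-.5,135+(y+.5)/5-.5)
D=dict(ring=((368,372),(355,123)),FL=((145,550),(605,87)),FR=((643,418),(145,42)),HR=((530,48),(55,357)),HL=((65,160),(565,418)),
 screwL=((172,503),(569,97)),screwR=((602,393),(168,60)))
R={k:tri(t(*a),s(*b)) for k,(a,b) in D.items()}
for k,v in R.items(): print(k,v.round(4))
e=R['HL']-R['HR'];print('yaw of y axis',np.degrees(np.arctan2(e[1],e[0])),np.linalg.norm(e))
e=R['FL']-R['FR'];print('front',np.degrees(np.arctan2(e[1],e[0])),np.linalg.norm(e))
e=R['screwL']-R['screwR'];print('screws',np.degrees(np.arctan2(e[1],e[0])))
z=R['ring'][2]-.01
A=plane("top",t(301,383),z);B=plane("top",t(438,366),z);e=A-B
print('slot',A,B,np.degrees(np.arctan2(e[1],e[0])),np.linalg.norm(e))
E
```

```text
ring [ 0.4648 -0.0655  0.1339]
FL [0.3673 0.0442 0.1287]
FR [ 0.449  -0.21    0.1306]
HR [ 0.6578 -0.145   0.0916]
HL [0.5797 0.1078 0.0939]
screwL [0.3916 0.0315 0.1343]
screwR [ 0.4605 -0.1878  0.1329]
yaw of y axis 107.16404618821974 0.2646143006735339
front 107.82157978653476 0.26695732688841334
screws 107.43870474970818
slot [ 0.45846889 -0.03055201  0.12387406] [ 0.47130363 -0.10199816  0.12387406] 100.18410972454063 0.07258982739030793
```

Box yaw is about 17.4°, shut slot centre is near (0.461,-0.067), and the slot's current direction is about 100°. Moving over it.

>>> {"api": "apply_moves", "payload": {"slide": [[40,-44,0],[40,-44,0],[40,-44,0],[40,-44,0],[40,-44,0],[40,-44,0],[40,-44,0],[40,-44,0],[40,-44,0]], "rotation": [[0,0,0],[0,0,0],[0,0,0],[0,0,0],[0,0,0],[0,0,0],[0,0,0],[0,0,0],[0,0,0]], "gripper": [196,196,196,196,196,196,196,196,196]}}

```text
time: 1.23
tool_pos: [0.4367, -0.1282, 0.2225]
eef_rot: [3.088, 0.577, 0.0]
contact_force: [0.5, -0.6, 1.2]
finger_gap: 0.234
```

```bash
cat >> h.py <<'E'
from scipy.spatial.transform import Rotation as Ro
def show(tgt=None):
    s=manip.state();R=Ro.from_rotvec(s['eef_rot']).as_matrix()
    print('t',s['time'],'p',s['tool_pos'].round(4),'x',R[:,0].round(3),'z',R[:,2].round(3),'yawY',np.degrees(np.arctan2(R[1,1],R[0,1])).round(2),'F',s['contact_force'].round(2),'M',s['torque'].round(3),'gap',round(s['finger_gap'],3),'q',s['joint_positions'].round(3))
    if tgt is not None: print('tool delta mm',(R.T@(np.array(tgt)-s['tool_pos'])*1000).round(1))
E
python3 - <<'E'
from h import *
show((.461,-.067,.2)); cv2.imwrite("pics/w1.png",manip.grab_frame("wrist"))
E
```

```text
t 1.225 p [ 0.4367 -0.1282  0.2225] x [0.933 0.361 0.   ] z [ 0. -0. -1.] yawY -68.83 F [ 0.5  -0.64  1.18] M [-0.059 -0.001 -0.001] gap 0.234 q [ 0.533  0.13  -0.37   2.014  0.056  1.007 -1.065]
tool delta mm [ 44.8 -48.4  22.5]
```

View pics/w1.png

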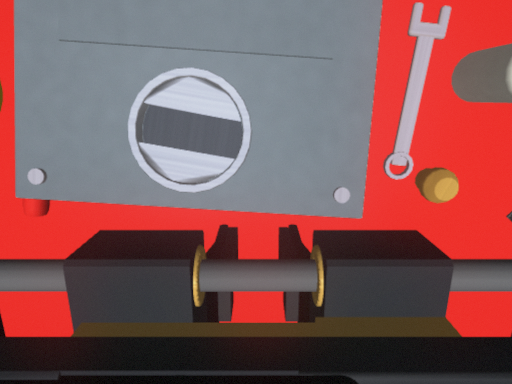

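Wrist view: fastener ring centre at about (189,130), slot dark, running from (146,121) to (239,140), slightly turned against the cover edges. Cross-checking with this view.

Run:
```python
from h import *
g=lambda p,z:plane("wrist",p,z)
print('ring',g((189.5,129.5),.134))
A=g((150,104),.13);B=g((243,122),.13);C=g((141,138),.13);D=g((235,158),.13)
for a,b in((A,B),(C,D)): e=a-b;print(a,b,np.degrees(np.arctan2(e[1],e[0])),np.degrees(np.arctan2(-e[1],-e[0])))
a=g((36,176),.132);b=g((342,195),.132);e=a-b;print('screws',a,b,np.degrees(np.arctan2(e[1],e[0])))
```

```text
ring [ 0.46680764 -0.05397903  0.134     ]
[ 0.47272056 -0.02116032  0.13      ] [ 0.48582671 -0.08771285  0.13      ] 101.14067159049307 -78.85932840950693
[ 0.44699907 -0.02221341  0.13      ] [ 0.45899167 -0.09174249  0.13      ] 99.78626621476714 -80.21373378523288
screws [0.39056787 0.04240058 0.132     ] [ 0.46325493 -0.17752257  0.132     ] 108.28929711638939
```

>>> {"api": "apply_moves", "payload": {"slide": [[0,0,0],[0,0,0],[0,0,0],[0,0,0],[0,0,0],[0,0,0],[0,0,0],[0,0,0]], "rotation": [[0,0,-0.18],[0,0,-0.18],[0,0,-0.18],[0,0,-0.18],[0,0,-0.18],[0,0,-0.18],[0,0,-0.18],[0,0,-0.18]], "gripper": [196,196,196,196,196,196,196,196]}}

```text
time: 2.28
tool_pos: [0.4361, -0.1302, 0.2223]
eef_rot: [-1.933, -2.476, 0.0]
contact_force: [0.4, 0.1, -0.7]
finger_gap: 0.231
```

>>> {"api": "apply_moves", "payload": {"slide": [[0,0,0],[0,0,0],[0,0,0],[0,0,0],[0,0,0],[0,0,0],[0,0,0],[0,0,0]], "rotation": [[0,0,-0.18],[0,0,-0.18],[0,0,-0.18],[0,0,-0.18],[0,0,-0.18],[0,0,-0.18],[0,0,-0.18],[0,0,-0.18]], "gripper": [196,196,196,196,196,196,196,196]}}

```text
time: 3.28
tool_pos: [0.4361, -0.1303, 0.2223]
eef_rot: [0.179, -3.136, -0.0]
contact_force: [0.1, 0.7, -0.5]
finger_gap: 0.232
```

Run:
```python
from h import *
show((.464,-.066,.16)); cv2.imwrite("pics/w2.png",manip.grab_frame("wrist"))
```

```text
t 3.275 p [ 0.4361 -0.1303  0.2223] x [-0.994 -0.114  0.001] z [-0.001  0.    -1.   ] yawY 96.54 F [ 0.1   0.67 -0.46] M [ 0.102 -0.139  0.058] gap 0.232 q [ 0.804  0.162 -0.668  2.001  0.118  1.016  1.765]
tool delta mm [-35.   60.7  62.2]
```

View pics/w2.png

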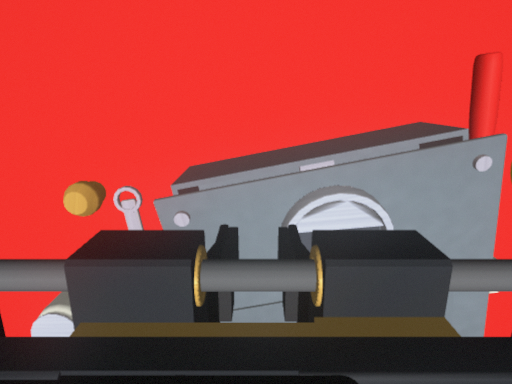

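Run:
```python
from h import *
g=lambda p,z:plane("wrist",p,z)
print('R',g((181,219),.132)); print('L',g((484,163),.132)); print('ring top edge',g((337,188),.134))
s=manip.state();K,V=P('wrist');R=Ro.from_rotvec(s['eef_rot']).as_matrix()
print(R.T@(-V[:3,:3].T@V[:3,3]-s['tool_pos'])); print(V[:3,:3]@R)
p=V[:3,:3]@s['tool_pos']+V[:3,3];print(K@p/p[2])
```

```text
R [ 0.4600516  -0.18644196  0.132     ]
L [0.38948826 0.03397427 0.132     ]
ring top edge [ 0.42081405 -0.07137559  0.134     ]
[ 0.07326429  0.00079215 -0.16126007]
[[ 9.55962545e-04  9.99999507e-01 -2.68990488e-04]
 [-9.64584909e-01  8.51155529e-04 -2.63771168e-01]
 [-2.63770809e-01  5.11619523e-04  9.64585247e-01]]
[256.08815836 247.40864516   1.        ]
```

Settled wrist view: screws at (181,219), (484,163), ring top edge (337,188); these agree with the two-view result within about 2 mm (the first wrist frame was taken still moving, so I discard it). Now above the slot.

>>> {"api": "apply_moves", "payload": {"slide": [[-17,30,10],[-18,31,15],[0,0,15],[0,0,10],[0,0,0]], "rotation": [[0,0,0],[0,0,0],[0,0,-0.065],[0,0,0],[0,0,0]], "gripper": [196,196,196,196,196]}}

```text
time: 3.95
tool_pos: [0.464, -0.0662, 0.1718]
eef_rot: [0.267, -3.128, -0.0]
contact_force: [-0.6, -0.2, 0.0]
finger_gap: 0.23
```

Run:
```python
from h import *
show((.464,-.066,.125)); cv2.imwrite("pics/w3.png",manip.grab_frame("wrist"))
for n in("scene","top"):
  f=manip.grab_frame(n); a=f[70:230,190:350]
  cv2.imwrite(f"pics/{n}3.png",cv2.resize(a,None,fx=3.5,fy=3.5,interpolation=cv2.INTER_CUBIC))
```

```text
t 3.95 p [ 0.464  -0.0662  0.1718] x [-0.986 -0.17   0.002] z [-0.002  0.    -1.   ] yawY 99.77 F [-0.65 -0.22  0.  ] M [ 0.127 -0.128 -0.01 ] gap 0.23 q [ 0.661  0.264 -0.706  2.032  0.214  0.92   1.582]
tool delta mm [-0.1  0.1 46.8]
```

View pics/w3.png

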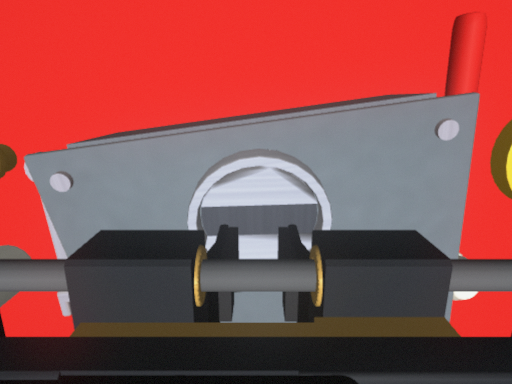

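View pics/scene3.png

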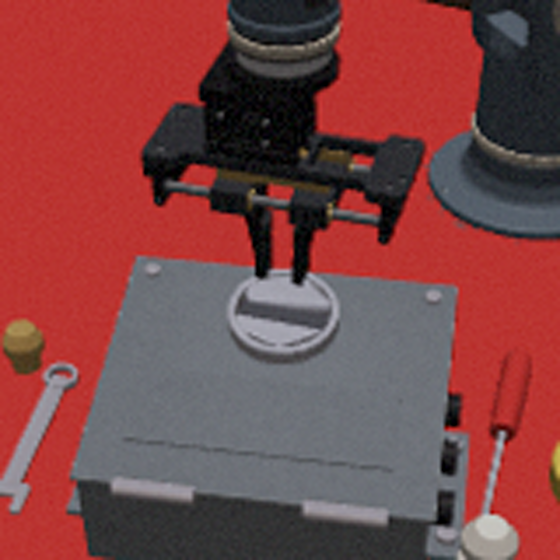

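Wrist: slot is horizontal in the image and centred at column ~260, as are the finger tips (230 and 290). Descend.

>>> {"api": "apply_moves", "payload": {"slide": [[0,0,15],[0,0,15],[0,0,12],[0,0,6],[0,0,4]], "rotation": [[0,0,0],[0,0,0],[0,0,0],[0,0,0],[0,0,0]], "gripper": [196,196,196,196,196]}}

```text
time: 4.72
tool_pos: [0.4645, -0.0655, 0.1202]
eef_rot: [0.272, -3.129, -0.0]
contact_force: [-0.9, -0.5, 2.6]
finger_gap: 0.229
```

Run:
```python
from h import *
show((.461,-.067,.099)); cv2.imwrite("pics/w4.png",manip.grab_frame("wrist"))
for n in("scene",):
  f=manip.grab_frame(n); a=f[70:230,190:350]
  cv2.imwrite(f"pics/{n}4.png",cv2.resize(a,None,fx=3.5,fy=3.5,interpolation=cv2.INTER_CUBIC))
```

```text
t 4.725 p [ 0.4645 -0.0655  0.1202] x [-0.985 -0.172  0.001] z [-0.001 -0.    -1.   ] yawY 99.93 F [-0.93 -0.54  2.59] M [0.002 0.171 0.003] gap 0.229 q [ 0.617  0.34  -0.675  2.084  0.292  0.81   1.51 ]
tool delta mm [ 3.7 -0.8 21.2]
```

View pics/w4.png

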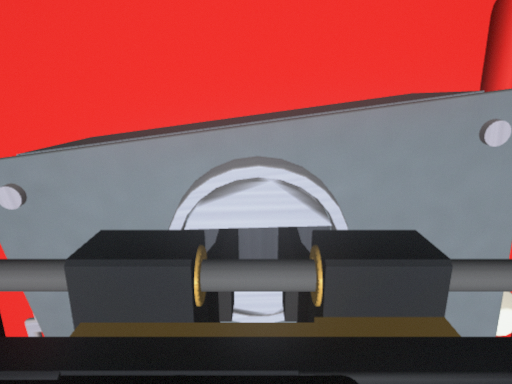

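View pics/scene4.png

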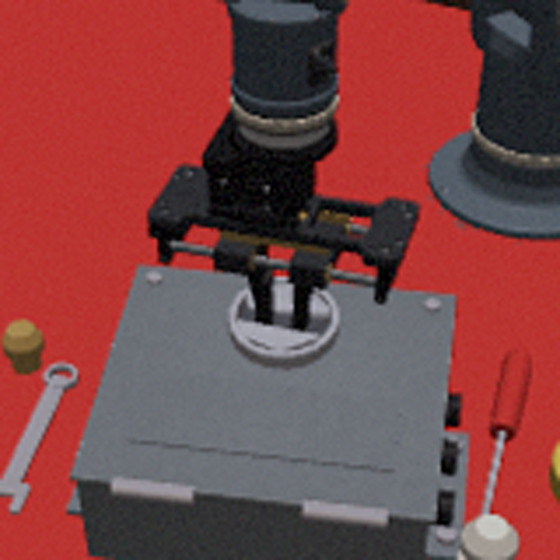

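Fingers are in the slot, touching its floor at z≈0.120 (2.6 N). Press the cover down, following its 3 mm shift.

>>> {"api": "apply_moves", "payload": {"slide": [[1,0,5],[1,0,5],[1,0,5],[0,0,4],[0,0,2],[0,0,0]], "rotation": [[0,0,0],[0,0,0],[0,0,0],[0,0,0],[0,0,0],[0,0,0]], "gripper": [196,196,196,196,196,196]}}

```text
time: 5.58
tool_pos: [0.4628, -0.0662, 0.1]
eef_rot: [-0.271, 3.128, -0.001]
contact_force: [-0.8, 0.7, 6.9]
finger_gap: 0.228
```

Run:
```python
from h import *
show((.461,-.067,.099))
```

```text
t 5.575 p [ 0.4628 -0.0662  0.1   ] x [-0.985 -0.172 -0.002] z [ 0.002 -0.    -1.   ] yawY 99.92 F [-0.82  0.74  6.92] M [ 0.027 -0.02  -0.012] gap 0.228 q [ 0.6    0.368 -0.658  2.107  0.324  0.763  1.482]
tool delta mm [ 1.9 -0.5  1. ]
```

>>> {"api": "apply_moves", "payload": {"slide": [[0,0,1],[0,0,1],[0,0,0],[0,0,0]], "rotation": [[0,0,0],[0,0,0],[0,0,0],[0,0,0]], "gripper": [196,196,196,196]}}

```text
time: 6.08
tool_pos: [0.4628, -0.0663, 0.0992]
eef_rot: [-0.271, 3.128, -0.003]
contact_force: [-3.4, -0.3, 17.9]
finger_gap: 0.232
```

Run:
```python
from h import *
show((.461,-.067,.099))
```

```text
t 6.075 p [ 0.4628 -0.0663  0.0992] x [-0.985 -0.172 -0.001] z [ 0.002 -0.002 -1.   ] yawY 99.91 F [-3.41 -0.28 17.93] M [0.09  0.813 0.023] gap 0.232 q [ 0.598  0.369 -0.657  2.108  0.327  0.762  1.479]
tool delta mm [ 1.9 -0.4  0.2]
```

Cover is on its stop (z 0.0992, 18 N). Ease slightly and begin turning clockwise.

>>> {"api": "apply_moves", "payload": {"slide": [[1,0,-0.4],[0,0,0],[0,0,0],[0,0,0],[0,0,0],[0,0,0]], "rotation": [[0,0,0],[0,0,0.1],[0,0,0.1],[0,0,0.1],[0,0,0.1],[0,0,0]], "gripper": [196,196,196,196,196,196]}}

```text
time: 6.82
tool_pos: [0.4627, -0.0672, 0.0993]
eef_rot: [0.357, 3.117, -0.002]
contact_force: [-1.3, -2.6, 11.0]
finger_gap: 0.232
```

Run:
```python
from h import *
show((.461,-.067,.099)) 
cv2.imwrite("pics/w5.png",manip.grab_frame("wrist"))
```

```text
t 6.825 p [ 0.4627 -0.0672  0.0993] x [-0.974  0.226 -0.004] z [ 0.004 -0.002 -1.   ] yawY 76.94 F [-1.34 -2.6  11.03] M [-0.476 -0.031 -0.1  ] gap 0.232 q [ 0.525  0.348 -0.563  2.113  0.274  0.746  1.129]
tool delta mm [ 1.7 -0.2  0.3]
```

View pics/w5.png

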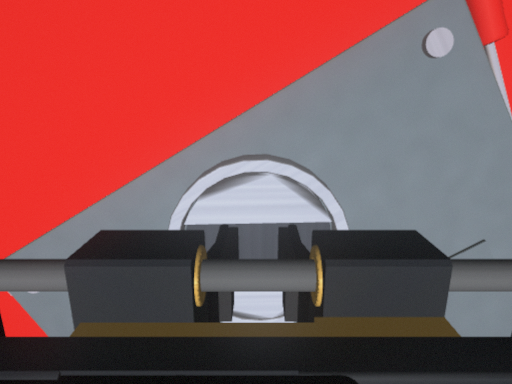

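The slot turned along with the fingers (its edge is still horizontal, at row ~223), force 11 N. Continue.

>>> {"api": "apply_moves", "payload": {"slide": [[0,0,0.3],[0,0,0],[0,0,0],[0,0,0],[0,0,0],[0,0,0]], "rotation": [[0,0,0.1],[0,0,0.1],[0,0,0.1],[0,0,0.1],[0,0,0.1],[0,0,0]], "gripper": [196,196,196,196,196,196]}}

```text
time: 7.62
tool_pos: [0.462, -0.0683, 0.0993]
eef_rot: [1.118, 2.932, -0.004]
contact_force: [-3.8, -4.3, 16.1]
finger_gap: 0.234
```

Run:
```python
from h import *
show((.461,-.067,.099))
```

```text
t 7.625 p [ 0.462  -0.0683  0.0993] x [-0.746  0.666 -0.004] z [ 0.003 -0.003 -1.   ] yawY 48.25 F [-3.79 -4.32 16.15] M [-0.933  0.53  -0.036] gap 0.234 q [ 0.432  0.329 -0.449  2.118  0.216  0.734  0.686]
tool delta mm [1.6 0.3 0.2]
```

>>> {"api": "apply_moves", "payload": {"slide": [[0,0,0],[0,0,0],[0,0,0],[0,0,0],[0,0,0],[0,0,0]], "rotation": [[0,0,0.1],[0,0,0.1],[0,0,0.1],[0,0,0.1],[0,0,0.1],[0,0,0]], "gripper": [196,196,196,196,196,196]}}

```text
time: 8.38
tool_pos: [0.461, -0.0689, 0.0992]
eef_rot: [1.81, 2.565, -0.005]
contact_force: [-4.7, -5.1, 18.3]
finger_gap: 0.235
```

Run:
```python
from h import *
show((.461,-.067,.099)) 
cv2.imwrite("pics/w6.png",manip.grab_frame("wrist"))
```

```text
t 8.375 p [ 0.461  -0.0689  0.0992] x [-0.335  0.942 -0.004] z [ 0.    -0.004 -1.   ] yawY 19.58 F [-4.71 -5.12 18.27] M [-1.255  1.044 -0.036] gap 0.235 q [ 0.341  0.315 -0.338  2.124  0.162  0.726  0.239]
tool delta mm [1.8 0.7 0.2]
```

View pics/w6.png

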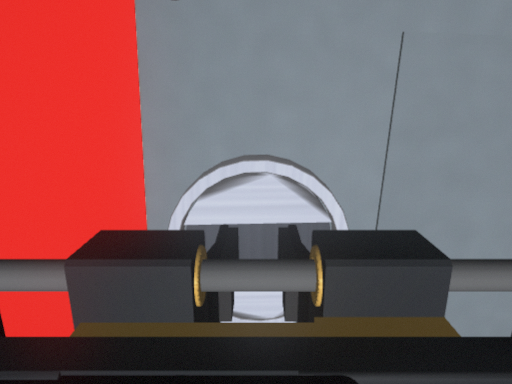

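Slot edge is still horizontal at row 223, so the cam follows the tool; now near 88°. Drive on into the stop.

>>> {"api": "apply_moves", "payload": {"slide": [[0,0,0],[0,0,0],[0,0,0],[0,0,0]], "rotation": [[0,0,0.06],[0,0,0.06],[0,0,0.06],[0,0,0]], "gripper": [196,196,196,196]}}

```text
time: 8.93
tool_pos: [0.4617, -0.0668, 0.0992]
eef_rot: [2.03, 2.394, -0.0]
contact_force: [-4.1, -0.8, 15.9]
finger_gap: 0.237
```

Run:
```python
from h import *
show((.461,-.067,.099)) 
cv2.imwrite("pics/w7.png",manip.grab_frame("wrist"))
```

```text
t 8.925 p [ 0.4617 -0.0668  0.0992] x [-0.163  0.987 -0.002] z [ 0.002 -0.002 -1.   ] yawY 9.39 F [-4.14 -0.78 15.93] M [-0.285  0.745  0.045] gap 0.237 q [ 0.308  0.311 -0.302  2.125  0.141  0.721  0.078]
tool delta mm [-0.1 -0.7  0.2]
```

View pics/w7.png

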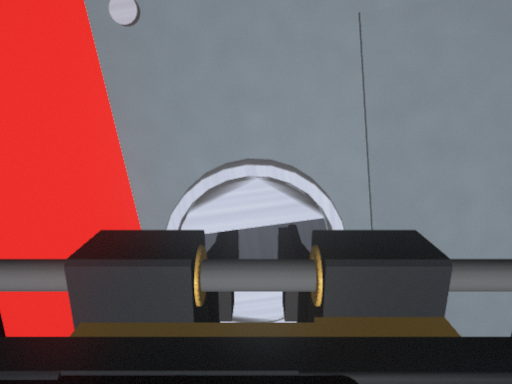

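The fingers have now slipped ~6° past the slot, suggesting the stop. Push a little more to confirm.

>>> {"api": "apply_moves", "payload": {"slide": [[0,0,0],[0,0,0],[0,0,0]], "rotation": [[0,0,0.06],[0,0,0.05],[0,0,0]], "gripper": [196,196,196]}}

```text
time: 9.35
tool_pos: [0.4622, -0.066, 0.0992]
eef_rot: [2.15, 2.286, 0.001]
contact_force: [-3.4, 0.3, 14.9]
finger_gap: 0.233
```

Run:
```python
from h import *
show((.461,-.067,.099)) 
cv2.imwrite("pics/w8.png",manip.grab_frame("wrist"))
```

```text
t 9.35 p [ 0.4622 -0.066   0.0992] x [-0.061  0.998 -0.002] z [ 0.003 -0.002 -1.   ] yawY 3.51 F [-3.39  0.3  14.92] M [0.045 0.479 1.29 ] gap 0.233 q [ 0.287  0.309 -0.28   2.126  0.131  0.719 -0.017]
tool delta mm [-0.9 -1.3  0.2]
```

View pics/w8.png

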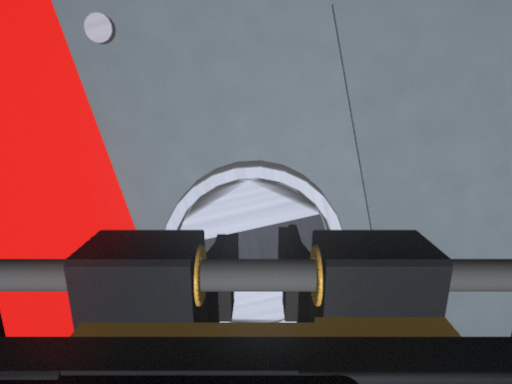

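Moment rose to 1.29 N m: firmly on the stop. Relieve the turn slightly (small, so the cam isn't dragged back), then lift straight out.

>>> {"api": "apply_moves", "payload": {"slide": [[0,0,0],[0,0,-1.5],[0,0,-2],[0,0,0]], "rotation": [[0,0,-0.05],[0,0,-0.03],[0,0,0],[0,0,0]], "gripper": [196,196,196,196]}}

```text
time: 9.9
tool_pos: [0.4616, -0.0662, 0.1013]
eef_rot: [2.066, 2.364, 0.002]
contact_force: [1.2, 0.9, 3.6]
finger_gap: 0.232
```

Run:
```python
from h import *
show((.461,-.067,.099))
```

```text
t 9.9 p [ 0.4616 -0.0662  0.1013] x [-0.134  0.991 -0.   ] z [ 0.002  0.    -1.   ] yawY 7.69 F [1.17 0.92 3.55] M [ 0.066 -0.406  0.028] gap 0.232 q [ 0.304  0.307 -0.297  2.124  0.134  0.726  0.054]
tool delta mm [-0.8 -0.7  2.3]
```

>>> {"api": "apply_moves", "payload": {"slide": [[0,0,-2],[0,0,-4],[0,0,-10],[0,0,-25],[0,0,-40],[0,0,-30],[0,-50,0],[0,-50,0],[0,0,0],[0,0,0]], "rotation": [[0,0,0],[0,0,0],[0,0,0],[0,0,0],[0,0,0],[0,0,0],[0,0,0],[0,0,0],[0,0,0],[0,0,0]], "gripper": [196,196,196,196,196,196,196,196,196,196]}}

```text
time: 11.15
tool_pos: [0.3625, -0.0795, 0.213]
eef_rot: [2.067, 2.364, 0.002]
contact_force: [0.3, 0.2, -0.1]
finger_gap: 0.232
```

Run:
```python
from h import *
show()
for n,(y,x) in dict(scene=(135,200),top=(145,180)).items():
  f=manip.grab_frame(n); a=f[y:y+120,x:x+140]
  cv2.imwrite(f"pics/{n}9.png",cv2.resize(a,None,fx=5,fy=5,interpolation=cv2.INTER_CUBIC))
cv2.imwrite("pics/w9.png",manip.grab_frame("wrist"))
```

```text
t 11.15 p [ 0.3625 -0.0795  0.213 ] x [-0.134  0.991 -0.001] z [ 0.002 -0.    -1.   ] yawY 7.68 F [ 0.29  0.17 -0.08] M [-0.042 -0.183 -0.031] gap 0.232 q [ 0.409 -0.016 -0.3    2.188 -0.006  0.967  0.246]
```

View pics/scene9.png

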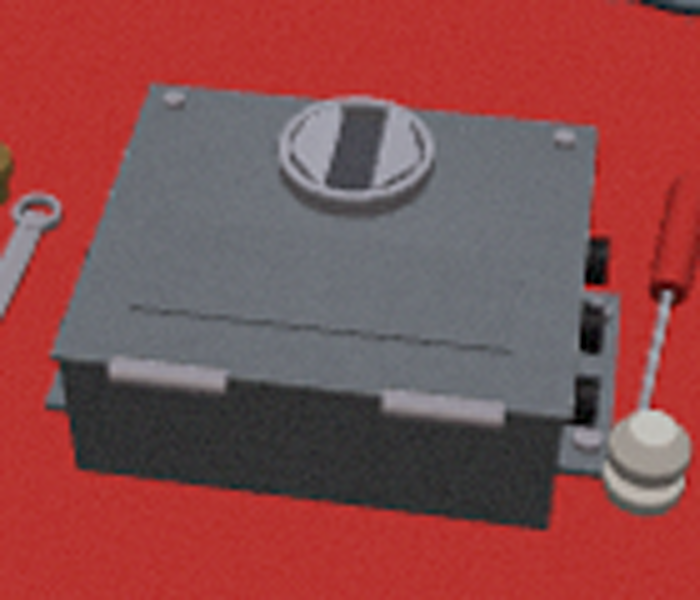

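View pics/top9.png

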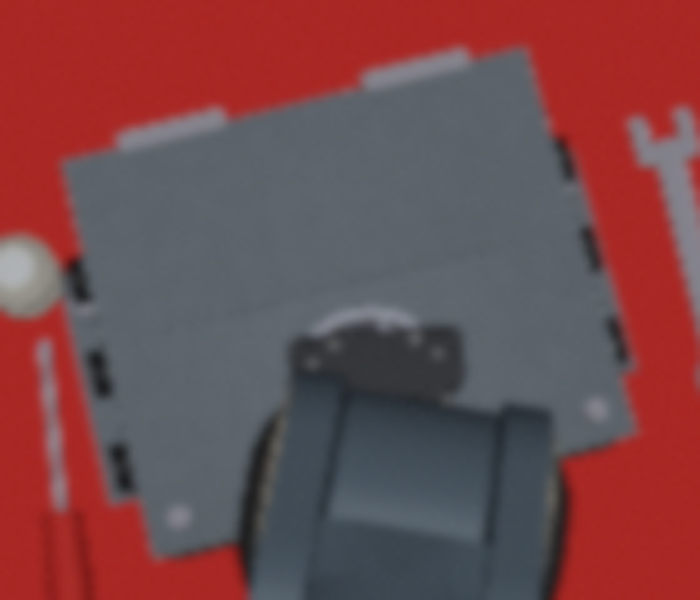

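View pics/w9.png

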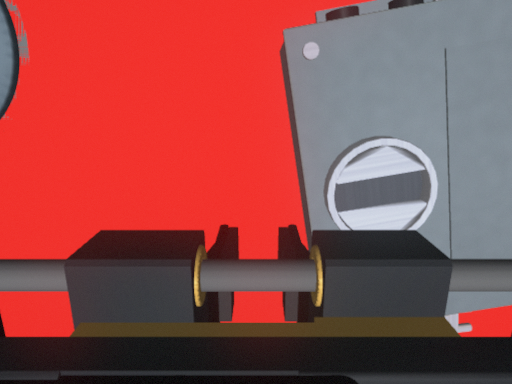

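Cover stays down with the slot across the hinge. Scene: screws at zoomed (174,98), (565,136). Wrist: slot edges (333,184)-(424,171) and (335,212)-(428,200). Measuring the angles.

Run:
```python
from h import *
t=lambda x,y:(180+(x+.5)/5-.5,145+(y+.5)/5-.5)
s=lambda x,y:(200+(x+.5)/5-.5,135+(y+.5)/5-.5)
print(tri(t(179,516),s(565,136)),tri(t(597,408),s(174,98)))
for a,b in(((333,184),(424,171)),((335,212),(428,200))):
  e=plane("wrist",b,.11)-plane("wrist",a,.11);print('slot yaw',np.degrees(np.arctan2(e[1],e[0])),'shut lock at ~17.4')
a=plane("wrist",(446,48),.097);b=plane("wrist",(450,250),.097);e=a-b;print('crease',np.degrees(np.arctan2(e[1],e[0])))
```

```text
[0.38724949 0.0304033  0.10238945] [ 0.4564736  -0.18881788  0.1017962 ]
slot yaw 16.223118324464366 shut lock at ~17.4
slot yaw 15.582541617154316 shut lock at ~17.4
crease 107.1890042443078
```

Run:
```python
from cell import manip
print(manip.close_job())
```

```text
the job is handed in; nothing more can be done
None
```

The cover is locked shut and the job is handed in, at about 11 s of the 35 s allowed; no verdict is reported.

**What I did:** With the fingers slightly spread in the slot, I pressed the cover onto its stop at about 11–18 N. That is a little over the suggested 15 N at times. I then turned the fastener clockwise until the moment rose to about 1.3 N m at its stop, eased off and lifted straight out.

**Last checks:**
- **Cover:** the front screws sit at about 0.102 m, down from 0.134 m, and the cover stayed down after release.
- **Fastener:** the slot's direction measured about 16°, against about 17.4° expected at the locked stop. That matches a full quarter turn within measuring error.
- **Contact:** the arm reads no contact force, and the gripper is clear of the box.
- **Loose parts:** the wrench, screwdriver and insulator look unmoved in the final close-ups. I didn't measure them or check the other parts.

**Disagreement:** the first wrist-camera picture was about 11 mm off the other two cameras. The arm was still settling, so I discarded it. A second picture at rest agreed within about 2 mm.

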